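# Offer the soap on the pot lid over the washing tub

## Robot

A 6-joint arm with a two-finger parallel gripper is mounted at the origin on the work surface. World frame = base frame: x ahead of the robot, y to its left, z up, the work surface at z = 0. Lengths are in m, angles in rad, forces in N, time in s.
With the tool pointing down it reaches from about 0.35 to 0.975 m from the base axis. Payload 4.9 kg.
Tool frame: the origin (TCP) lies where the fingers leave the gripper's body, on its centre line; the fingertips stand 73 mm ahead of it and the grasp point (between the pads) lies 54 mm ahead of it; z points along the fingers, y is the direction in which the jaws open and shut (so a half turn about z gives the same grasp; the last joint's range is limited). The gripper opens to 85 mm and grips with 20 to 120 N. Pads are 22 mm wide; open, the fingers measure 114 mm over their backs; the gripper's body (76 mm by 85 mm) begins 54 mm behind the grasp point. The pads swing forward as they close: fully open they stand 13 mm farther back than shut.
Start: joints at [-1.434, 0.053, 1.613, -0, 1.476, -0.119], TCP at [0.158, -0.605, 0.304] pointing down, gripper open.
Joint ranges: [-3.01, 3.01], [-1.01, 2.22], [0.06, 2.58], [-1.02, 4.17], [0.09, 2.62], [-3.14, 3.14]. Speed limits (rad/s): [2.57, 2.57, 3.14, 3.14, 3.14, 3.14].

## Interface

Orientations are given as a rotation vector (axis times angle).
In Python, from station import monitor, vision, workorder gives the robot as it stands.
- The arm moves only by the tool arm_command, never from a script. Its argument "rows" is text: rows parted by semicolons, each of 6 numbers parted by spaces: the shift along the world's x, y, z in mm, then the turn, a rotation vector about the world's x, y, z in degrees. In form: tx ty tz wx wy wz; .... A call has 1 to 12 rows; each row is the pose to reach, as a shift and turn from the pose measured when the call began; what a row does not reach only later rows make up. A row lasts 1/8 s, in which the tool goes at most 62.5 mm and 10.7 degrees, less where a joint would pass 70% of its speed; a pose out of reach is approached as far as the arm can. A call with a gripper value outside its range is refused whole. "jaw" is the opening, from 0 (shut) to 1 (fully open), set as the call begins (left out, the last holds). The fingers move at their own pace and stop on an object; "squeeze" is the grip in N (left out, the last holds). Time passes only in rows, so rows that repeat a pose let the fingers close. It gives the time, the measured TCP pose, the force and the opening at its end, in the units of the state.
- monitor.get_obs(): the state, without advancing time (a new reading comes with each control period).
- vision.get_image(name): name is "side" or "top"; returns a dict with "frame" (420x560x3 uint8, red, green, blue), "vfov" (degrees; the focal length in pixels is half the picture's height over the tangent of half this angle, whatever the lens; pixels are square), "cx", "cy" (the principal point, pixels), "R" (3x3) and "t" (3): a world point X has camera coordinates R X + t. Camera axes: x right, y down, z forward; pixel columns grow to the right and rows downward; lengths in m; the calibration is good to about 2 mm. A picture is of the moment at which its call begins. There is no depth.
- workorder.finish_job(): hands the job in, once; it reports no verdict.
The state is a dict: "t": time; "q": joint angles; "dq": joint speeds; "effort": joint torques, N m; "tool_pos": TCP position; "tool_rot": TCP orientation; "contact_force": force on the tool from outside, world axes, zero at the start; "wrist_torque": the same for the moment, N m; "opening": finger opening in m.
Only numpy, scipy, OpenCV 4.12 (cv2) and the standard library are available. Lean on these libraries where they do the work, as an engineer would, in place of code of your own. Each camera call takes 0.05 s, during which the arm holds its last target. There are 200 camera calls.

## Task

The upturned aluminium pot lid is doing duty as the soap dish and lies with its handle along the bench. Lift it straight up by its handle, then in the air bring it round a quarter turn and over to the middle of the washing-up tub, so that the handle points back to the robot's side, square to the tub's long side, and the ball of soap can be taken from the far side. Carry it level and gently so that the loose ball never rolls out of the pressed ring in the middle, do not touch the soap, hit the tub or disturb anything else, and finish still holding the lid there, level and still, about a hand's breadth above the tub's rim.

Things in the scene. Friction and masses are not known exactly. Their poses are not given: they have to be found in the camera images.
- lid: Loose aluminium camping-pot lid, upside down: a dish with rim 166 mm across, 32 mm high, flat foot 90 mm across; inside curved to 150 mm radius, 4 mm thick in the middle, pressed ring 74 mm across. 110 g, balances 30 mm from the middle towards the handle. Origin: middle of the foot's underside; z up. Handle along its own -x, at the start pointing to the robot's left (+y) within 0.4 rad
- lid_handle (a point): Point to grip on the lid's handle, on its midline, 110 mm out from the lid's middle and 31 mm above the foot. The grip is a level black plastic bar with flat sides, 18 mm wide, 18 mm high, from 87 to 177 mm from the lid's middle. Grip across its width from above, firmly (40 N is ample), or the lid sags
- lid_mid (a point): Point on the lid's axis, 26 mm above the foot, where the soap's centre is when it lies in the middle
- soap_center (a point): Centre of the loose hard ball of cream-coloured soap, 44 mm across, 42 g, that lies in the middle of the dish and rolls if the dish is tilted or jerked
- soap: The same ball as a body; its origin lies on its skin and turns with it, so use soap_center
- tub: Rectangular grey plastic washing-up tub, fixed, open, plates in it: 240 mm along its x, 300 mm along its y (long side), rim 110 mm high. Origin: centre of its underside on the bench; -x is the long side nearest the robot, yaw within 0.3 rad of the robot's. It stands to the right or to the left of the lid
- tub_mouth (a point): Centre of the tub's mouth, at rim height, 110 mm above the bench
- brush: Red scrubbing brush, bristles down, 150 x 58 x 46 mm, near the robot; leave alone
- cup: Upturned blue plastic cup, 78 mm across, 90 mm high, at the far edge; leave alone
- jar: Closed glass jar with pegs in it, 80 mm across, 120 mm high, at the far edge; leave alone
- pot: Open aluminium camping pot, 156 mm across, 92 mm high, at the right; leave alone
- peg_a: Wooden clothes peg lying on the bench, 74 x 15 x 9 mm, at the left; leave alone
- peg_b: Wooden clothes peg lying on the bench, 74 x 15 x 9 mm, right of the middle; leave alone
- peg_drawer (a joint): How far the peg drawer of the clear plastic drawer unit at the far left is pulled out towards the robot's side, in m (0 shut); half open at the start. The unit is fixed, 240 x 200 x 176 mm, the drawer slides easily; leave alone
Mind the look-alikes: they are no part of the job. Of the things that look like the soap, take the one that is farthest to the robot's left at the start.

How it is judged:
By the outcome, as a careful person would: the job done as asked, in the order asked, and still so for the second after the job is handed in, while the arm keeps its last pose, push and grip.
It also fails if it takes over 54 s, if anything falls off the work surface, if the arm or the gripper's body presses on something with over 40 N, if the wrist force passes 120 N, or if a joint passes its speed limit or range.

## Working session

There is one attempt and no reset: what is moved stays moved. The work goes in short steps, Python scripts to look and compute and a tool call to move; the robot and the scene stay as the last step left them, time stands still between calls to the robot, and variables do not carry over. Pictures are saved under pics/ and viewed, about 8 in all and at most 12, crops included, and the job is handed in when it is done.

Besides the shell and the picture viewer there is one more tool, called after "Emit:" as a command line: name --argument value ..., lists and objects as JSON in quotes. arm_command: Moves the arm, as the interface text tells. Its arguments: {"type":"object","properties":{"rows":{"type":"string"},"jaw":{"type":"number"},"squeeze":{"type":"number"}},"required":["rows"]}

```bash
mkdir -p pics; ls; cat > h.py <<'E'
import numpy as np, cv2
from station import monitor, vision, workorder
def grab(n,f):
    d=vision.get_image(n); cv2.imwrite(f'pics/{f}.png',d['frame'][:,:,::-1]); np.savez(f'pics/{f}.npz',**d); return d
def load(f): return dict(np.load(f'pics/{f}.npz'))
def ray(d,u,v):
    f=210/np.tan(np.radians(float(d['vfov']))/2); R,t=d['R'],d['t']
    c=-R.T@t; r=R.T@np.array([(u-d['cx'])/f,(v-d['cy'])/f,1]); return c,r
def onz(d,u,v,z):
    c,r=ray(d,u,v); return c+r*(z-c[2])/r[2]
def proj(d,X):
    f=210/np.tan(np.radians(float(d['vfov']))/2); p=d['R']@np.array(X)+d['t']; return p[0]/p[2]*f+d['cx'],p[1]/p[2]*f+d['cy']
E
python3 - <<'E'
from h import *
for n in('top','side'):
    d=grab(n,n+'0'); print(n,d['vfov'],d['cx'],d['cy'],-d['R'].T@d['t'],d['R'].round(2).tolist())
print(monitor.get_obs())
E
```

```text
pics
top 51.29553379356782 289.70608076371036 205.93012891305978 [0.40989944 0.03343647 1.36186159] [[-0.01, -1.0, -0.0], [-0.99, 0.01, -0.14], [0.14, -0.0, -0.99]]
side 43.65398319272316 284.4288581938448 209.34305950483332 [ 0.34478613 -1.65893861  1.15592395] [[0.99, -0.16, -0.02], [-0.11, -0.53, -0.84], [0.12, 0.83, -0.54]]
{'t': 0.1, 'q': array([-1.43399916e+00,  5.33175848e-02,  1.61419890e+00, -2.78102074e-05,
        1.47599079e+00, -1.19026352e-01]), 'dq': array([-0.0004812 , -0.00268505, -0.00311096, -0.00059257, -0.00098565,
        0.00175435]), 'effort': array([-1.35657894e-03, -3.94906640e+01, -3.71364570e+01, -1.79342046e-04,
        3.90363566e-03,  2.25056795e-05]), 'tool_pos': array([ 0.15806958, -0.60422416,  0.30274403]), 'tool_rot': array([-3.11402803e+00, -4.00511691e-01,  7.01618576e-05]), 'contact_force': array([-0.3012512 ,  0.32100487,  0.01847984]), 'wrist_torque': array([ 0.02197223, -0.02533249,  0.00109147]), 'opening': 0.08566729141649494}
```

View pics/top0.png

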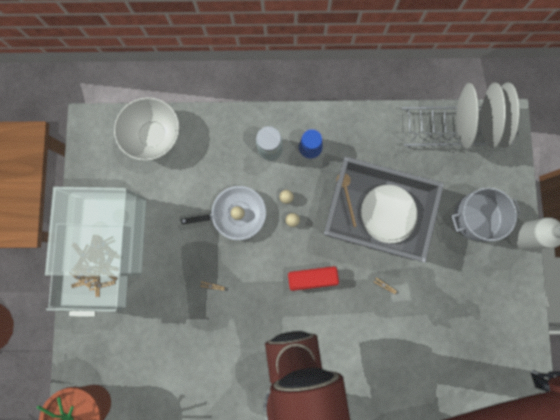

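View pics/side0.png

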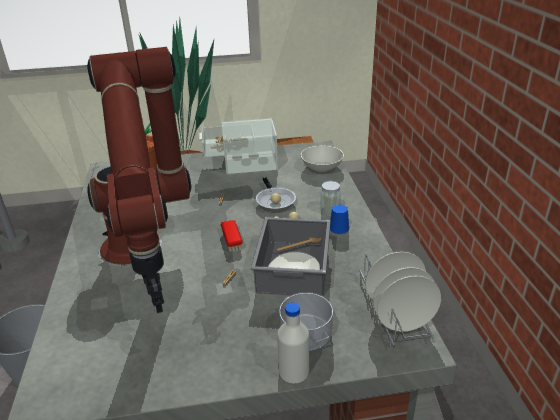

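Top view: the lid is at about (239,213) with its handle pointing left to (183,220) and the soap in it at (237,213). Two loose look-alike balls lie at (286,196) and (292,219). The tub is at about (384,209), to the right, and the brush is at (313,278).

```bash
python3 - <<'E'
from h import *
d=load('top0'); im=d['frame'].astype(int); g=im.sum(2)/3
# handle: dark pixels left of lid
m=np.zeros(g.shape,np.uint8); m[205:232,172:214]=(g[205:232,172:214]<50)
n,l,s,c=cv2.connectedComponentsWithStats(m); k=1+s[1:,4].argmax(); ys,xs=np.where(l==k); print('handle px',s[k],c[k])
P=np.array([onz(d,x,y,.038)[:2] for x,y in zip(xs,ys)]); cen=P.mean(0); U,S,V=np.linalg.svd(P-cen); ax=V[0]*np.sign(V[0][1])
pr=(P-cen)@ax; w=(P-cen)@np.array([-ax[1],ax[0]]); print('handle cen',cen,'axis',ax,'ext',pr.min(),pr.max(),'w',np.ptp(w))
# soap
hsv=cv2.cvtColor(d['frame'],cv2.COLOR_RGB2HSV)
R=im[:,:,0]; B=im[:,:,2]; m=((R-B>25)&(R>120)).astype(np.uint8); m[:180]=0;m[235:]=0;m[:,:215]=0;m[:,310:]=0
n,l,s,c=cv2.connectedComponentsWithStats(m)
for k in range(1,n):
    if s[k,4]>30: print('ball',s[k],c[k],onz(d,*c[k],.026))
# lid rim: blueish/bright 
sub=d['frame'][180:250,170:280]; print(im[213,[200,205,210,214,218,225,255,262,266,270,275]].tolist())
big=cv2.resize(d['frame'][150:290,165:460],None,fx=2.7,fy=2.7,interpolation=cv2.INTER_CUBIC); cv2.imwrite('pics/crop1.png',big[:,:,::-1])
E
```

```text
handle px [187 217  13   6  34] [193.47058824 219.        ]
handle cen [0.56227661 0.32509762] axis [-0.19721048  0.98036117] ext -0.01756519105191042 0.020886214384115864 w 0.00952312217096521
ball [280 190  13  13 126] [285.49206349 196.01587302] [0.63205184 0.04433003 0.026     ]
ball [231 207  12  12 116] [236.56896552 212.56896552] [0.58209292 0.19545162 0.026     ]
ball [286 214  13  12 128] [291.78125   219.4921875] [0.55875466 0.0257287  0.026     ]
[[93, 96, 94], [91, 96, 92], [104, 110, 109], [135, 142, 147], [130, 135, 139], [165, 172, 179], [191, 200, 206], [180, 187, 194], [128, 133, 133], [106, 112, 107], [105, 109, 106]]
```

View pics/crop1.png

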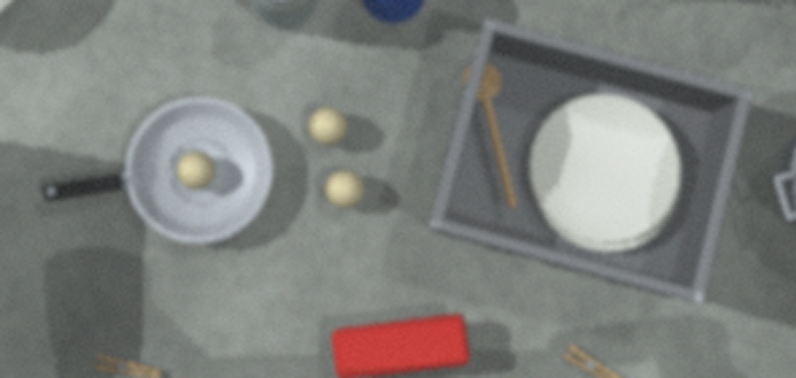

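The crop shows the lid rim centred at about (200,170), with the handle running from (45,190) to (125,181). The tub's rim corners are near (488,22), (748,95), (700,298) and (434,224), all in crop pixels.

```bash
python3 - <<'E'
from h import *
d=load('top0'); im=d['frame'].astype(float)
up=lambda x,y:(x/2.7-.315+165,y/2.7-.315+150)
g=cv2.GaussianBlur(im,(0,0),.8)
m=((g[:,:,2]-g[:,:,0])>3).astype(np.uint8); m[:180]=0;m[250:]=0;m[:,:208]=0;m[:,272:]=0
cs,_=cv2.findContours(m,0,2); c=max(cs,key=cv2.contourArea); h=cv2.convexHull(c); e=cv2.fitEllipse(h); print('rim',e)
L=onz(d,*e[0],.032)
print('lid center', L, 'from crop',onz(d,*up(200,169.5),.032))
# handle midline: darkness-weighted centroid per column
pts=[]
gm=im.mean(2)
for x in range(186,210):
    v=gm[208:230,x]; w=np.clip(88-v,0,None); 
    if w.sum()>60: pts.append((x,(w*np.arange(208,230)).sum()/w.sum()))
print(np.round(pts,1).tolist())
H=np.array([onz(d,*p,.038)[:2] for p in pts]); vx,vy,x0,y0=cv2.fitLine(H.astype(np.float32),cv2.DIST_HUBER,0,.01,.01).ravel()
a=np.array([vx,vy])*np.sign(vy); print('handle ax',a,'yawdev deg (from +y)',np.degrees(np.arctan2(-a[0],a[1])),'line-to-center',np.cross(a,L[:2]-[x0,y0]))
b=H.mean(0)-L[:2]; print('from center->handle dir deg',np.degrees(np.arctan2(-b[0],b[1])), 'tip dist',np.linalg.norm(H[0]-L[:2]))
cr=np.array([onz(d,*up(*p),.11)[:2] for p in((488,22),(748,95),(700,298),(434,224))]); print(cr, cr.mean(0))
s=[np.linalg.norm(cr[i]-cr[i-3]) for i in range(4)];print(s)
ye=(cr[0]-cr[1])+(cr[3]-cr[2]); print('tub yaw deg',np.degrees(np.arctan2(-ye[0],ye[1]))); xe=(cr[0]-cr[3])+(cr[1]-cr[2]);print(np.degrees(np.arctan2(xe[1],xe[0])))
# verify in side view
ds=load('side0'); print('side lid',proj(ds,L),'tub',[np.round(proj(ds,[*p,.11])) for p in cr], 'soap',proj(ds,[.582,.195,.026]))
E
```

```text
rim ((237.95562744140625, 212.623779296875), (56.00261688232422, 58.12645721435547), 75.38898468017578)
lid center [0.58110256 0.19047305 0.032     ] from crop [0.58157246 0.18801329 0.032     ]
[[186.0, 220.4], [187.0, 220.4], [188.0, 220.2], [189.0, 220.0], [190.0, 219.8], [191.0, 219.5], [192.0, 219.3], [193.0, 219.3], [194.0, 219.2], [195.0, 219.1], [196.0, 218.8], [197.0, 218.5], [198.0, 218.4], [199.0, 218.3], [200.0, 218.3], [201.0, 218.2], [202.0, 218.0], [203.0, 217.8], [204.0, 217.5], [205.0, 217.5], [206.0, 217.4], [207.0, 217.1], [208.0, 217.2], [209.0, 217.6]]
handle ax [-0.14064384  0.99006027] yawdev deg (from +y) 8.085103 line-to-center -0.0005083734883756519
from center->handle dir deg 8.32952481410601 tip dist 0.15893199538097494
[[ 0.72977434 -0.13351221]
 [ 0.64586759 -0.41146169]
 [ 0.42930609 -0.3478512 ]
 [ 0.51039417 -0.06976613]] [ 0.57883555 -0.24064781]
[np.float64(0.29033817310250204), np.float64(0.22571039163769924), np.float64(0.28966632432954065), np.float64(0.22845398191672586)]
tub yaw deg -16.527457957773283
-16.285264429026185
side lid (np.float64(275.44738014886667), np.float64(196.1520325441092)) tub [array([329., 219.]), array([323., 270.]), array([252., 266.]), array([266., 216.])] soap (np.float64(275.54965833011613), np.float64(196.8119908702924))<stdin>:17: DeprecationWarning: Arrays of 2-dimensional vectors are deprecated. Use arrays of 3-dimensional vectors instead. (deprecated in NumPy 2.0)
```

Emit:
arm_command --rows "50 50 0 0 0 5; 85 100 0 0 0 10; 120 150 0 0 0 15; 155 200 0 0 0 20; 190 250 0 0 0 25; 225 300 0 0 0 30; 255 350 0 0 0 35; 280 400 0 0 0 40; 305 450 0 0 0 45; 330 500 0 0 0 50; 345 550 0 0 0 55; 360 600 0 0 0 60" --jaw 1

```text
t: 1.6
tool_pos: [0.5182, -0.0024, 0.3023]
tool_rot: [-2.494, -1.908, 0.002]
contact_force: [0.9, -0.2, -0.4]
opening: 0.0856
```

```bash
python3 - <<'E'
from h import *
from scipy.spatial.transform import Rotation as Ro
o=monitor.get_obs(); R=Ro.from_rotvec(o['tool_rot']).as_matrix(); print(o['t'],o['tool_pos'],R.round(4),o['q'])
print('jaw ang',np.degrees(np.arctan2(R[1,1],R[0,1])), (np.array([.5655,.298,.2])-o['tool_pos'])*1e3)
E
```

```text
1.6 [ 0.5181828  -0.00240749  0.30231643] [[ 2.617e-01  9.652e-01 -2.300e-03]
 [ 9.652e-01 -2.617e-01  7.000e-04]
 [ 1.000e-04 -2.400e-03 -1.000e+00]] [-1.48479748e-01 -2.04159209e-01  1.85861312e+00  3.69804747e-04
  1.48947262e+00  1.16230260e-01]
jaw ang -15.168505649997847 [  47.31719811  300.40748794 -102.31643448]
```

Emit:
arm_command --rows "8 50 0 0 0 4; 16 100 -10 0 0 8; 24 150 -20 0 0 12; 32 200 -40 0 0 16; 40 250 -65 0 0 20; 44 280 -90 0 0 22; 47 295 -100 0 0 23; 47.3 300.4 -102.3 0 0 23.3; 47.3 300.4 -102.3 0 0 23.3; 47.3 300.4 -102.3 0 0 23.3"

```text
t: 2.85
tool_pos: [0.5661, 0.2972, 0.2014]
tool_rot: [-2.06, -2.372, 0.0]
contact_force: [-1.0, -0.2, 0.4]
opening: 0.0851
```

```bash
python3 - <<'E'
from h import *
from scipy.spatial.transform import Rotation as Ro
o=monitor.get_obs(); R=Ro.from_rotvec(o['tool_rot']).as_matrix(); print(o['t'],o['tool_pos'],R[:,2].round(4))
print('jaw ang',np.degrees(np.arctan2(R[1,1],R[0,1])))
a=grab('top','top1')['frame']; s=grab('side','side1')['frame']
f=lambda i,r0,r1,c0,c1:cv2.resize(i[r0:r1,c0:c1],(400,400),interpolation=cv2.INTER_CUBIC)
cv2.imwrite('pics/c2.png',np.hstack([f(a,155,275,150,270),f(s,120,240,210,330)])[:,:,::-1])
E
```

```text
2.85 [0.5661176  0.29721293 0.20138868] [-5.e-04  2.e-04 -1.e+00]
jaw ang 8.054527198690057
```

View pics/c2.png

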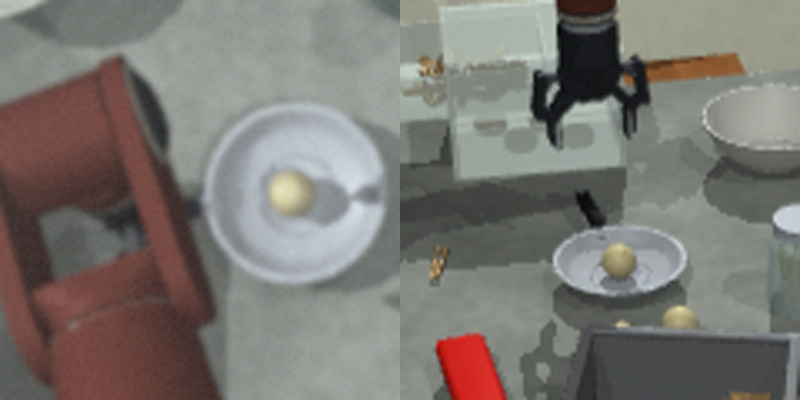

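The fingers stand over the handle in both views. I'll check the handle line against the side camera before going down.

```bash
python3 - <<'E'
from h import *
d=load('side1'); g=d['frame'].mean(2); m=np.zeros(g.shape,np.uint8); m[174:192,258:276]=g[174:192,258:276]<55
ys,xs=np.where(m); P=np.array([onz(d,x,y,.036)[:2] for x,y in zip(xs,ys)]); print(len(xs),P.mean(0),np.ptp(P,axis=0))
C=np.array([.581,.189]); a=np.array([-.141,.990]); r=P.mean(0)-C; print('along',r@a,'across',r@np.array([a[1],-a[0]]))
E
```

```text
55 [0.55943024 0.30605117] [0.02803865 0.09137181]
along 0.11892199261469033 across -0.004849846552900958
```

Emit:
arm_command --rows "-1 0 -20 0 0 0; -2 1 -45 0 0 0; -2 1 -70 0 0 0; -2 1 -90 0 0 0; -2 1 -103 0 0 0; -2 1 -111 0 0 0; -2 1 -115 0 0 0; -2 1 -116.4 0 0 0; -2 1 -116.4 0 0 0; -2 1 -116.4 0 0 0"

```text
t: 4.2
tool_pos: [0.5643, 0.2984, 0.0854]
tool_rot: [-2.06, -2.372, -0.001]
contact_force: [0.0, -0.2, 0.4]
opening: 0.0855
```

Emit:
arm_command --rows "0 0 0 0 0 0; 0 0 0 0 0 0; 0 0 0 0 0 0; 0 0 0 0 0 0; 0 0 0 0 0 0; 0 0 0 0 0 0; 0 0 0 0 0 0; 0 0 0 0 0 0" --jaw 0.3 --squeeze 20

```text
t: 5.2
tool_pos: [0.5643, 0.2985, 0.0854]
tool_rot: [-2.06, -2.372, -0.001]
contact_force: [0.3, 0.7, 0.5]
opening: 0.0257
```

Emit:
arm_command --rows "0 0 0 0 0 0; 0 0 0 0 0 0; 0 0 0 0 0 0; 0 0 0 0 0 0; 0 0 0 0 0 0; 0 0 0 0 0 0; 0 0 0 0 0 0; 0 0 0 0 0 0" --jaw 0.15 --squeeze 20

```text
t: 6.2
tool_pos: [0.5643, 0.2984, 0.0854]
tool_rot: [-2.06, -2.372, -0.001]
contact_force: [0.8, -0.8, 0.7]
opening: 0.0177
```

```bash
python3 - <<'E'
from h import *
o=monitor.get_obs(); print(o)
a=grab('top','top2')['frame']; s=grab('side','side2')['frame']
f=lambda i,r0,r1,c0,c1:cv2.resize(i[r0:r1,c0:c1],(400,400),interpolation=cv2.INTER_CUBIC)
cv2.imwrite('pics/c3.png',np.hstack([f(a,155,275,150,270),f(s,150,230,230,310)])[:,:,::-1])
E
```

```text
{'t': 6.2, 'q': array([3.69824562e-01, 3.03036041e-01, 1.72017063e+00, 4.78719681e-04,
       1.11791809e+00, 2.28845341e-01]), 'dq': array([-0.00129571,  0.00064742,  0.00068933,  0.00046729, -0.000229  ,
        0.00051519]), 'effort': array([ 1.47360871e-01, -4.41530120e+01, -3.10763919e+01,  8.34240136e-02,
        3.95993193e-03,  1.00533690e-02]), 'tool_pos': array([0.56433108, 0.29844523, 0.08539044]), 'tool_rot': array([-2.05960790e+00, -2.37204563e+00, -9.65695059e-04]), 'contact_force': array([ 0.84359499, -0.83024659,  0.66655251]), 'wrist_torque': array([-0.09022625, -0.00098086,  0.03713239]), 'opening': 0.01770706856749046}
```

View pics/c3.png

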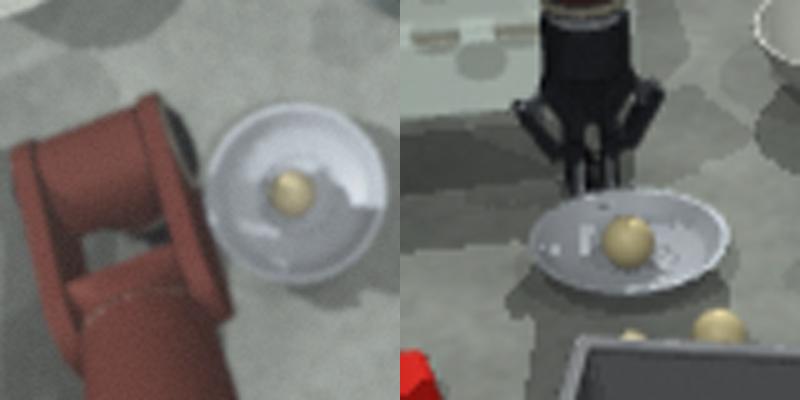

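Gripped at 17.7 mm, and the soap is still in the middle of the dish. Next I'll firm up the grip and lift with a smooth profile.

Emit:
arm_command --rows "0 0 0 0 0 0; 0 0 0 0 0 0; 0 0 0 0 0 0; 0 0 0 0 0 0; 0 0 0 0 0 0" --jaw 0 --squeeze 50

```text
t: 6.92
tool_pos: [0.5643, 0.2985, 0.0854]
tool_rot: [-2.06, -2.372, -0.001]
contact_force: [-0.6, -0.2, 1.0]
opening: 0.0174
```

Emit:
arm_command --rows "0 0 0.2 0 0 0; 0 0 1.4 0 0 0; 0 0 4.2 0 0 0; 0 0 8.4 0 0 0; 0 0 13.9 0 0 0; 0 0 20 0 0 0; 0 0 26.1 0 0 0; 0 0 31.6 0 0 0; 0 0 35.8 0 0 0; 0 0 38.6 0 0 0; 0 0 39.8 0 0 0; 0 0 40 0 0 0"

```text
t: 8.43
tool_pos: [0.5643, 0.2984, 0.1253]
tool_rot: [-2.06, -2.372, -0.001]
contact_force: [0.1, -0.2, 0.1]
opening: 0.0173
```

```bash
cat > look.py <<'E'
import sys
from h import *
from scipy.spatial.transform import Rotation as Ro
k,view=sys.argv[1],len(sys.argv)>2
o=monitor.get_obs(); R=Ro.from_rotvec(o['tool_rot']).as_matrix(); print(o['t'],o['tool_pos'].round(4),'z',R[:,2].round(4),'yaw x',np.degrees(np.arctan2(R[1,0],R[0,0])).round(2),'F',o['contact_force'].round(2),'op',o['opening'].round(4))
z=o['tool_pos'][2]-.054; h=R[:2,0]  # handle dir = tool x
C=o['tool_pos'][:2]-.11*h; S=np.array([*C,z-.005]); print('lid mid exp',S.round(4))
for n in('top','side'):
    d=grab(n,n+k); im=d['frame']; p=np.array(proj(d,S)); u,v=p.astype(int)
    r=im[:,:,0].astype(int)-im[:,:,2]; m=((r>25)&(im[:,:,0]>90)).astype(np.uint8)
    w=np.zeros_like(m); w[max(v-16,0):v+17,u-16:u+17]=1; m*=w
    N,l,s,c=cv2.connectedComponentsWithStats(m); j=1+s[1:,4].argmax(); q=onz(d,*c[j],S[2]); print(n,'exp px',p.round(1),'soap px',c[j].round(1),'off from lid mid mm',((q-S)*1e3).round(1)[:2])
    if view: 
        x0,y0=max(u-60,0),max(v-60,0); cr=cv2.resize(im[y0:y0+120,x0:x0+120],(400,400),interpolation=cv2.INTER_CUBIC)
        A=cr if n=='top' else np.hstack([A,cr])
if view: cv2.imwrite(f'pics/v{k}.png',A[:,:,::-1])
E
python3 look.py 3 v
```

```text
Traceback (most recent call last):
  File "look.py", line 5, in <module>
    o=monitor.get_obs(); R=Ro.from_rotvec(o['tool_rot']).as_matrix(); print(o['t'],o['tool_pos'].round(4),'z',R[:,2].round(4),'yaw x',np.degrees(np.arctan2(R[1,0],R[0,0])).round(2),'F',o['contact_force'].round(2),'op',o['opening'].round(4))
                                                                                                                                                                                                                          ^^^^^^^^^^^^^^^^^^
AttributeError: 'float' object has no attribute 'round'
```

```bash
sed -i "s/o\['opening'\].round(4)/round(o['opening'],4)/" look.py; python3 look.py 3 v
```

```text
8.425 [0.5643 0.2984 0.1253] z [ 1.e-04  5.e-04 -1.e+00] yaw x 98.07 F [ 0.14 -0.2   0.07] op 0.0173
lid mid exp [0.5797 0.1895 0.0663]
top exp px [236.9 211.6] soap px [235.7 210.7] off from lid mid mm [2.9 3.6]
side exp px [274.9 189.2] soap px [274.8 189.6] off from lid mid mm [-0.7 -3.3]
```

View pics/v3.png

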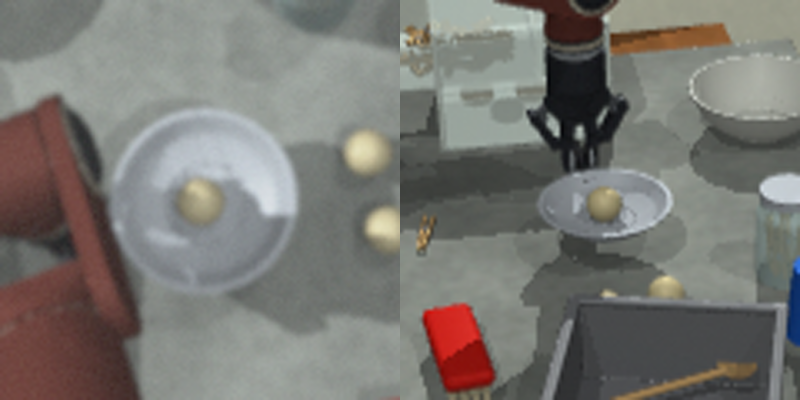

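The lid is up and level, with the soap in its middle in both views. I'll continue straight up to carrying height.

Emit:
arm_command --rows "0 0 0.4 0 0 0; 0 0 2.8 0 0 0; 0 0 8.3 0 0 0; 0 0 16.8 0 0 0; 0 0 27.8 0 0 0; 0 0 40 0 0 0; 0 0 52.2 0 0 0; 0 0 63.2 0 0 0; 0 0 71.7 0 0 0; 0 0 77.2 0 0 0; 0 0 79.6 0 0 0; 0 0 80 0 0 0"

```text
t: 10.02
tool_pos: [0.5641, 0.2984, 0.2051]
tool_rot: [-2.059, -2.372, -0.0]
contact_force: [-0.7, 0.6, -1.6]
opening: 0.0173
```

Emit:
arm_command --rows "0 0 0.4 0 0 0; 0 0 2.8 0 0 0; 0 0 8.3 0 0 0; 0 0 16.8 0 0 0; 0 0 27.8 0 0 0; 0 0 40 0 0 0; 0 0 52.2 0 0 0; 0 0 63.2 0 0 0; 0 0 71.7 0 0 0; 0 0 77.2 0 0 0; 0 0 79.6 0 0 0; 0 0 80 0 0 0"

```text
t: 11.52
tool_pos: [0.5641, 0.2983, 0.2848]
tool_rot: [-2.059, -2.372, 0.001]
contact_force: [0.1, 0.8, -1.8]
opening: 0.0168
```

```bash
python3 look.py 4; cat > plan.py <<'E'
# TCP rows for lid centre straight line C0->C1 with handle yaw a0->a1 in n calls, each min-jerk
from h import *
from scipy.spatial.transform import Rotation as Ro
import sys
n=int(sys.argv[1]); C1=np.array([.579,-.241]); a1=163.6; z1=.285
o=monitor.get_obs(); R=Ro.from_rotvec(o['tool_rot']).as_matrix(); a0=np.degrees(np.arctan2(R[1,0],R[0,0])); p=o['tool_pos']
u=lambda a:np.array([np.cos(np.radians(a)),np.sin(np.radians(a))])
C0=p[:2]-.11*u(a0)
q=lambda s:np.array([*(C0+s*(C1-C0)+.11*u(a0+s*(a1-a0))),p[2]+s*(z1-p[2])])
sg=lambda t:10*t**3-15*t**4+6*t**5
for c in range(n):
    b=q(c/n); print('; '.join(' '.join(f'{v:.1f}' for v in (q((c+sg(k/12))/n)-b)*1e3)+f' 0 0 {sg(k/12)/n*(a1-a0):.1f}' for k in range(1,13)))
E
python3 plan.py 5
```

```text
11.525 [0.5641 0.2983 0.2848] z [-7.e-04  2.e-04 -1.e+00] yaw x 98.06 F [ 0.15  0.76 -1.76] op 0.0168
lid mid exp [0.5795 0.1894 0.2258]
top exp px [229.7 203.9] soap px [228.5 203. ] off from lid mid mm [2.4 3.1]
side exp px [273.4 154.3] soap px [273.4 154.7] off from lid mid mm [-0.4 -3.6]
-0.1 -0.5 0.0 0 0 0.1; -0.9 -3.2 0.0 0 0 0.5; -2.6 -9.3 0.0 0 0 1.4; -5.2 -18.9 0.0 0 0 2.8; -8.6 -31.4 0.0 0 0 4.5; -12.4 -45.5 0.0 0 0 6.6; -16.1 -59.8 0.1 0 0 8.6; -19.4 -72.6 0.1 0 0 10.4; -21.9 -82.6 0.1 0 0 11.8; -23.5 -89.0 0.1 0 0 12.6; -24.3 -91.9 0.1 0 0 13.0; -24.4 -92.4 0.1 0 0 13.1
-0.1 -0.5 0.0 0 0 0.1; -0.8 -3.4 0.0 0 0 0.5; -2.4 -9.9 0.0 0 0 1.4; -4.9 -20.1 0.0 0 0 2.8; -8.0 -33.3 0.0 0 0 4.5; -11.5 -48.2 0.0 0 0 6.6; -14.9 -63.3 0.1 0 0 8.6; -17.9 -76.8 0.1 0 0 10.4; -20.1 -87.4 0.1 0 0 11.8; -21.6 -94.2 0.1 0 0 12.6; -22.2 -97.3 0.1 0 0 13.0; -22.3 -97.8 0.1 0 0 13.1
-0.1 -0.5 0.0 0 0 0.1; -0.7 -3.6 0.0 0 0 0.5; -2.1 -10.4 0.0 0 0 1.4; -4.3 -21.1 0.0 0 0 2.8; -7.0 -35.0 0.0 0 0 4.5; -10.0 -50.7 0.0 0 0 6.6; -12.9 -66.5 0.1 0 0 8.6; -15.4 -80.6 0.1 0 0 10.4; -17.3 -91.7 0.1 0 0 11.8; -18.5 -98.8 0.1 0 0 12.6; -19.0 -102.0 0.1 0 0 13.0; -19.1 -102.5 0.1 0 0 13.1
-0.1 -0.5 0.0 0 0 0.1; -0.6 -3.7 0.0 0 0 0.5; -1.7 -10.8 0.0 0 0 1.4; -3.5 -22.0 0.0 0 0 2.8; -5.7 -36.5 0.0 0 0 4.5; -8.0 -52.8 0.0 0 0 6.6; -10.2 -69.1 0.1 0 0 8.6; -12.1 -83.8 0.1 0 0 10.4; -13.5 -95.2 0.1 0 0 11.8; -14.4 -102.5 0.1 0 0 12.6; -14.8 -105.8 0.1 0 0 13.0; -14.9 -106.4 0.1 0 0 13.1
-0.1 -0.5 0.0 0 0 0.1; -0.4 -3.8 0.0 0 0 0.5; -1.3 -11.2 0.0 0 0 1.4; -2.5 -22.7 0.0 0 0 2.8; -4.0 -37.6 0.0 0 0 4.5; -5.6 -54.3 0.0 0 0 6.6; -7.1 -71.1 0.1 0 0 8.6; -8.2 -86.1 0.1 0 0 10.4; -9.1 -97.8 0.1 0 0 11.8; -9.6 -105.3 0.1 0 0 12.6; -9.8 -108.6 0.1 0 0 13.0; -9.9 -109.2 0.1 0 0 13.1
```

Emit:
arm_command --rows "-0.1 -0.5 0 0 0 0.1; -0.9 -3.2 0 0 0 0.5; -2.6 -9.3 0 0 0 1.4; -5.2 -18.9 0 0 0 2.8; -8.6 -31.4 0 0 0 4.5; -12.4 -45.5 0 0 0 6.6; -16.1 -59.8 0 0 0 8.6; -19.4 -72.6 0 0 0 10.4; -21.9 -82.6 0 0 0 11.8; -23.5 -89 0 0 0 12.6; -24.3 -91.9 0 0 0 13; -24.4 -92.4 0 0 0 13.1"

```text
t: 13.12
tool_pos: [0.5396, 0.2058, 0.2846]
tool_rot: [-1.775, -2.591, 0.001]
contact_force: [0.2, 0.3, -1.9]
opening: 0.0175
```

```bash
python3 look.py 5
```

```text
13.125 [0.5396 0.2058 0.2846] z [-1.e-03 -1.e-04 -1.e+00] yaw x 111.16 F [ 0.18  0.32 -1.91] op 0.0175
lid mid exp [0.5793 0.1032 0.2256]
top exp px [262.5 203.6] soap px [262.4 202.8] off from lid mid mm [2.2 0.2]
side exp px [276.6 164.3] soap px [276.6 165.2] off from lid mid mm [-1.  -6.7]
```

Emit:
arm_command --rows "-0.1 -0.5 0 0 0 0.1; -0.8 -3.4 0 0 0 0.5; -2.4 -9.9 0 0 0 1.4; -4.9 -20.1 0 0 0 2.8; -8 -33.3 0 0 0 4.5; -11.5 -48.2 0 0 0 6.6; -14.9 -63.3 0 0 0 8.6; -17.9 -76.8 0 0 0 10.4; -20.1 -87.4 0 0 0 11.8; -21.6 -94.2 0 0 0 12.6; -22.2 -97.3 0 0 0 13; -22.3 -97.8 0 0 0 13.1"

```text
t: 14.72
tool_pos: [0.5173, 0.1082, 0.2846]
tool_rot: [-1.468, -2.777, 0.001]
contact_force: [-0.5, 0.3, -1.2]
opening: 0.0172
```

```bash
python3 look.py 6
```

```text
14.725 [0.5173 0.1082 0.2846] z [-1.e-03 -2.e-04 -1.e+00] yaw x 124.27 F [-0.53  0.32 -1.2 ] op 0.0172
lid mid exp [0.5792 0.0173 0.2256]
top exp px [295.2 203.3] soap px [295.8 202.4] off from lid mid mm [ 2.3 -1.5]
side exp px [280.1 175. ] soap px [280.1 176. ] off from lid mid mm [-1.  -7.7]
```

Emit:
arm_command --rows "-0.1 -0.5 0 0 0 0.1; -0.7 -3.6 0 0 0 0.5; -2.1 -10.4 0 0 0 1.4; -4.3 -21.1 0 0 0 2.8; -7 -35 0 0 0 4.5; -10 -50.7 0 0 0 6.6; -12.9 -66.5 0 0 0 8.6; -15.4 -80.6 0 0 0 10.4; -17.3 -91.7 0 0 0 11.8; -18.5 -98.8 0 0 0 12.6; -19 -102 0 0 0 13; -19.1 -102.5 0 0 0 13.1"

```text
t: 16.32
tool_pos: [0.4982, 0.0058, 0.2846]
tool_rot: [-1.141, -2.926, 0.001]
contact_force: [0.5, 1.1, -1.1]
opening: 0.017
```

```bash
python3 look.py 7; python3 plan.py 2
```

```text
16.325 [0.4982 0.0058 0.2846] z [-1.e-03 -3.e-04 -1.e+00] yaw x 137.38 F [ 0.55  1.14 -1.11] op 0.017
lid mid exp [ 0.5792 -0.0686  0.2256]
top exp px [328.  202.9] soap px [329.  205.4] off from lid mid mm [-6.6 -2.5]
side exp px [283.8 186.5] soap px [284.3 187.7] off from lid mid mm [ 0.2 -8.9]
-0.1 -0.5 0.0 0 0 0.1; -0.6 -3.7 0.0 0 0 0.5; -1.8 -10.9 0.0 0 0 1.4; -3.5 -22.1 0.0 0 0 2.7; -5.7 -36.6 0.1 0 0 4.5; -8.0 -52.9 0.1 0 0 6.5; -10.2 -69.3 0.1 0 0 8.6; -12.1 -84.0 0.2 0 0 10.4; -13.6 -95.4 0.2 0 0 11.7; -14.4 -102.8 0.2 0 0 12.6; -14.8 -106.1 0.2 0 0 13.0; -14.9 -106.6 0.2 0 0 13.1
-0.1 -0.6 0.0 0 0 0.1; -0.4 -3.8 0.0 0 0 0.5; -1.3 -11.2 0.0 0 0 1.4; -2.5 -22.8 0.0 0 0 2.7; -4.0 -37.7 0.1 0 0 4.5; -5.6 -54.4 0.1 0 0 6.5; -7.1 -71.2 0.1 0 0 8.6; -8.3 -86.3 0.2 0 0 10.4; -9.1 -98.0 0.2 0 0 11.7; -9.6 -105.5 0.2 0 0 12.6; -9.9 -108.9 0.2 0 0 13.0; -9.9 -109.4 0.2 0 0 13.1
```

Emit:
arm_command --rows "-0.1 -0.5 0 0 0 0.1; -0.6 -3.7 0 0 0 0.5; -1.8 -10.9 0 0 0 1.4; -3.5 -22.1 0 0 0 2.7; -5.7 -36.6 0 0 0 4.5; -8 -52.9 0 0 0 6.5; -10.2 -69.3 0 0 0 8.6; -12.1 -84 0 0 0 10.4; -13.6 -95.4 0 0 0 11.7; -14.4 -102.8 0 0 0 12.6; -14.8 -106.1 0 0 0 13; -14.9 -106.6 0 0 0 13.1"

```text
t: 17.92
tool_pos: [0.4833, -0.1006, 0.2845]
tool_rot: [-0.8, -3.037, 0.001]
contact_force: [0.4, 0.3, -1.0]
opening: 0.0175
```

```bash
python3 look.py 8 v; python3 plan.py 1
```

```text
17.925 [ 0.4833 -0.1006  0.2845] z [-1.e-03 -4.e-04 -1.e+00] yaw x 150.5 F [ 0.41  0.31 -0.95] op 0.0175
lid mid exp [ 0.579  -0.1548  0.2255]
top exp px [360.7 202.6] soap px [361.9 200.9] off from lid mid mm [ 4.6 -3.3]
side exp px [287.8 199. ] soap px [288.7 200.3] off from lid mid mm [ 1.4 -9.1]
-0.1 -0.6 0.0 0 0 0.1; -0.4 -3.8 0.0 0 0 0.5; -1.3 -11.2 0.0 0 0 1.4; -2.5 -22.8 0.1 0 0 2.7; -4.0 -37.7 0.2 0 0 4.5; -5.6 -54.5 0.2 0 0 6.5; -7.0 -71.4 0.3 0 0 8.5; -8.2 -86.4 0.4 0 0 10.3; -9.1 -98.2 0.4 0 0 11.7; -9.6 -105.7 0.4 0 0 12.6; -9.8 -109.0 0.5 0 0 13.0; -9.9 -109.6 0.5 0 0 13.1
```

View pics/v8.png

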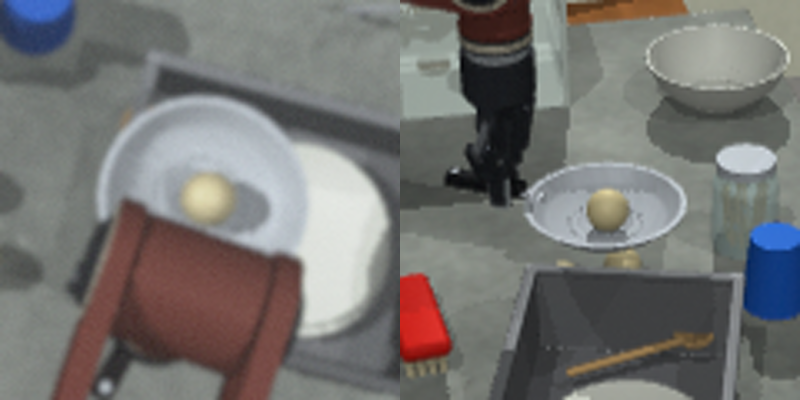

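Soap still in the middle, lid level, tub clear below. One more leg to go.

Emit:
arm_command --rows "-0.1 -0.6 0 0 0 0.1; -0.4 -3.8 0 0 0 0.5; -1.3 -11.2 0 0 0 1.4; -2.5 -22.8 0.1 0 0 2.7; -4 -37.7 0.2 0 0 4.5; -5.6 -54.5 0.2 0 0 6.5; -7 -71.4 0.3 0 0 8.5; -8.2 -86.4 0.4 0 0 10.3; -9.1 -98.2 0.4 0 0 11.7; -9.6 -105.7 0.4 0 0 12.6; -9.8 -109 0.5 0 0 13; -9.9 -109.6 0.5 0 0 13.1"

```text
t: 19.52
tool_pos: [0.4734, -0.21, 0.285]
tool_rot: [-0.448, -3.109, 0.001]
contact_force: [0.2, 0.2, -1.4]
opening: 0.0168
```

Emit:
arm_command --rows "0 0 0 0 0 0; 0 0 0 0 0 0; 0 0 0 0 0 0; 0 0 0 0 0 0; 0 0 0 0 0 0; 0 0 0 0 0 0; 0 0 0 0 0 0; 0 0 0 0 0 0; 0 0 0 0 0 0; 0 0 0 0 0 0; 0 0 0 0 0 0; 0 0 0 0 0 0"

```text
t: 21.02
tool_pos: [0.4734, -0.21, 0.285]
tool_rot: [-0.447, -3.109, 0.001]
contact_force: [0.4, 0.3, -1.8]
opening: 0.0172
```

```bash
python3 look.py 9 v
```

```text
21.025 [ 0.4734 -0.21    0.285 ] z [-8.e-04 -5.e-04 -1.e+00] yaw x 163.62 F [ 0.36  0.33 -1.78] op 0.0172
lid mid exp [ 0.579 -0.241  0.226]
top exp px [393.6 202.3] soap px [395.6 204.9] off from lid mid mm [-7.2 -5. ]
side exp px [292.2 212.3] soap px [293.4 213.6] off from lid mid mm [ 2.5 -8.2]
```

View pics/v9.png

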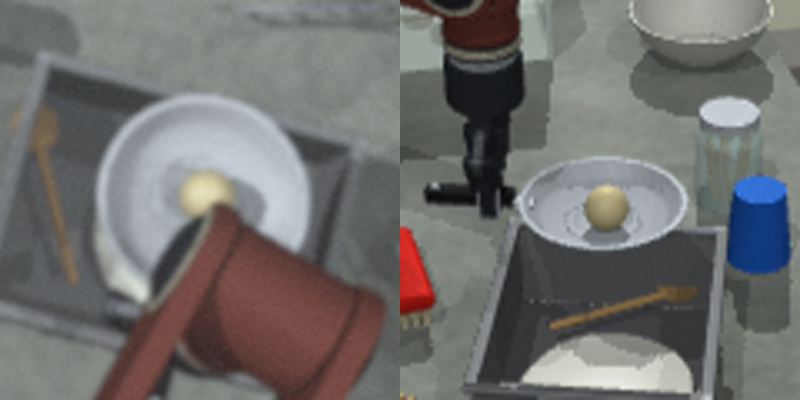

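View pics/side9.png

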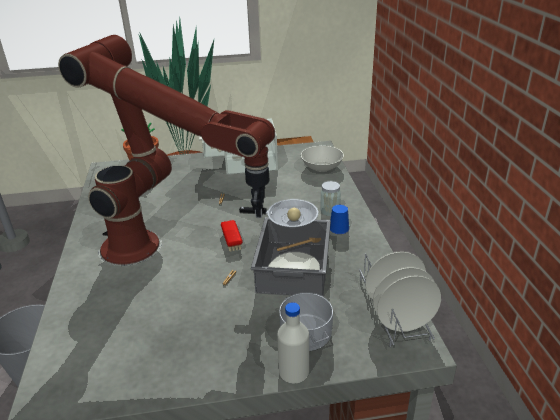

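The lid is over the tub with the handle towards the robot and the soap inside the ring. I'll check level and centring numerically from the rim.

```bash
python3 - <<'E'
from h import *
C=np.array([.579,-.241]); th=np.radians(np.arange(0,360,5))
for n,(u0,v0) in(('side9',(232,152)),('top9',(333,142))):
    d=load(n)
    P=np.array([proj(d,[C[0]+.083*np.cos(t),C[1]+.083*np.sin(t),.232]) for t in th])
    print(n,'pred L',P[P[:,0].argmin()].round(1),'R',P[P[:,0].argmax()].round(1),'T',P[P[:,1].argmin()].round(1),'B',P[P[:,1].argmax()].round(1))
    im=d['frame'].astype(int); g=cv2.GaussianBlur(d['frame'],(0,0),.7).astype(int)
    m=((g[:,:,2]-g[:,:,0]>3)&(g.mean(2)>95)).astype(np.uint8); c=P.mean(0); w=np.zeros_like(m); w[int(c[1]-36):int(c[1]+36),int(c[0]-36):int(c[0]+36)]=1
    if n=='side9': w[int(c[1]+17):]=0
    cs,_=cv2.findContours(m*w,0,2); k=max(cs,key=cv2.contourArea)[:,0]
    print('   seen L',k[k[:,0].argmin()],'R',k[k[:,0].argmax()],'T',k[k[:,1].argmin()],'B',k[k[:,1].argmax()])
a,b=load('top0')['frame'].astype(int),load('top9')['frame'].astype(int); D=abs(a-b).max(2)
for nm,(r0,r1,c0,c1) in dict(balls=(185,230,276,300),cup=(125,162,298,325),jar=(120,160,252,285),pot=(185,245,450,520),pegb=(272,298,370,402),pega=(275,298,198,232),drawer=(250,312,48,130)).items(): print(nm,np.percentile(D[r0:r1,c0:c1],[50,97]))
E
```

```text
side9 pred L [266.7 211.2] R [317.7 210.4] T [292.2 197.6] B [292.2 225.2]
   seen L [263 225] R [327 222] T [287 199] B [263 227]
top9 pred L [362.4 202.3] R [425.9 204.3] T [392.7 170.8] B [395.6 233.6]
   seen L [360 195] R [429 202] T [366 166] B [377 227]
balls [10. 26.]
cup [ 7. 12.]
jar [ 8. 13.]
pot [ 7. 45.]
pegb [56.   92.07]
pega [ 6. 11.]
drawer [ 9. 13.]
```

```bash
python3 - <<'E'
from h import *
C=np.array([.579,-.241]); th=np.radians(np.arange(0,360,10))
out=[]
for n,z in(('side9',.232),('side0',.032)):
    d=load(n); c=C if n=='side9' else np.array([.581,.189])
    p=np.array(proj(d,[*c,z])); x0,y0=int(p[0])-35,int(p[1])-35
    cr=cv2.resize(d['frame'][y0:y0+60,x0:x0+70],(700,600),interpolation=cv2.INTER_CUBIC)[120:,:][:,:]
    for t in th:
        q=proj(d,[c[0]+.083*np.cos(t),c[1]+.083*np.sin(t),z]); cv2.circle(cr,(int((q[0]-x0+.5)*10),int((q[1]-y0+.5)*10)-120),3,(255,0,0),-1)
    out.append(cv2.resize(cr[40:],(400,252)))
cv2.imwrite('pics/v10.png',np.hstack(out)[:,:,::-1])
E
```

```text
(no output)
```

View pics/v10.png

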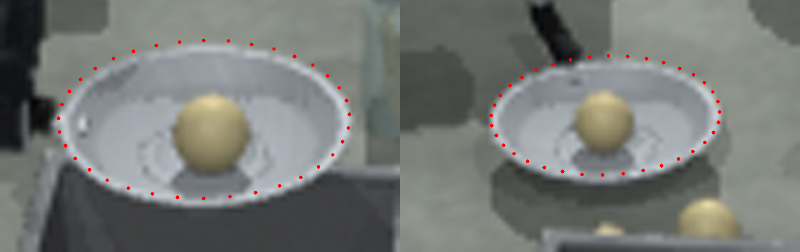

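The seen rim sits about 1 px below the level prediction, and it did the same when the lid was on the bench. That makes it a calibration offset, not sag, so the lid is level and centred. Handing in.

```bash
python3 -c "
from h import *
print(workorder.finish_job()); o=monitor.get_obs(); print(o['t'],o['tool_pos'],o['opening'])"
```

```text
the job is handed in; nothing more can be done
None
the job is handed in; nothing more can be done
```

I gripped the lid by its handle at 50 N and lifted it straight up 200 mm. I then turned it in the air and carried it over to the middle of the tub. The job was handed in at about 21 s with the arm still holding the lid.

**Final position:** worked out from the tool pose, the lid's middle is at (0.579, -0.241), which is the measured tub centre. The handle points at 163.6° towards the robot, square to the tub's long side (tub yaw about -16.4°). The foot is about 90 mm above the rim. The grip is steady at 17 mm and the arm was still for the last 1.5 s.

**Turn:** it was about 65.5°, not a full quarter turn, because the lid started 8° and the tub 16° off square.

**Soap:** in every picture the ball stayed in the ring. The measured offset from the middle was under 10 mm.

**Checks that disagreed:**
- **Soap offset:** at the end the side view put the soap about 8 mm off in y. The top view put it 7 mm off in x, but there the arm partly hid it.
- **Rim height:** the rim sits about 1 px low in the side view, much as it did on the bench before lifting. I took that as calibration rather than sag, so the lid is level to about 1° by eye.
- **Automatic rim mask:** this check failed because the grey tub got into the mask, so I judged the rim from an overlay picture instead.
- **Peg_b:** the before-and-after top pictures differ there, which I put down to the arm over it or its shadow. In the side view it lies where it did at the start.
- **Other things left alone:** no sign in the pictures that anything moved. The brush was checked only by eye in the side view.

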